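# Fit the bottle rest and hold the bottle lift at the top of its stroke

### The job

Plug the white bottle rest into the rectangular socket on top of the bottle lift until its shoulders sit flush on the block, and let go of it. Then take the lift's cam lever by its handle and swing it up to the cam's highest point, where the lift stands at its very top (further on it sinks again), and finish while still holding the handle there, because the lever springs back when let go. Leave the bottle, the round puck and the spanner where they are.

Things in the scene. Friction and masses are not known exactly. Their poses are not given: they have to be found in the camera images.
- rest: Loose white plastic bottle rest, about 160 g, standing on its foot: a rectangular plug 36 mm (its x) by 24 mm (y), 25 mm long, its lowest 6 mm tapering to 31 x 19. Above it a block 60 mm (x) by 44 mm (y), 25 to 59 mm above the foot's underside, with two ribs along y on its x ends, 10 mm thick, 10 mm high (69 mm overall). Origin: centre of the foot's underside; z up. Fits either way round.
- socket (a point): Centre of the mouth of the rectangular socket hole, level with the top face of the lift's block. The hole is 38 mm (along this frame's x) by 26 mm (y), 28 mm deep, sharp-edged; with the rest fully home its origin lies 25 mm below this point and its shoulders sit on the block. About 100 mm above the table with the lift down; rises with the lift. z up.
- socket_block: Bare aluminium block of the bottle lift, 100 mm (x) by 80 mm (y) by 36 mm tall, that has the socket hole in the middle of its top; it slides straight up and down on four rods over a grey housing. Origin: centre of its underside; axes as socket. A 24 mm wide tab on its -y side rides on the cam.
- cam_pivot (a point): A fixed point on the cam lever's turning axis, 50 mm above the table, on the -y side of the lift, 100 mm from the lift's middle and in the handle's grip plane. The axis is horizontal along this frame's y; the lift's x is this frame's x, z up. The lift's base is bolted down; its place and heading differ from run to run.
- handle_grip (a point): Middle of the cam lever's handle, where to take it: a black round bar, 18 mm thick and 62 mm long, along the turning axis (y), with a 22 mm end cap at its outer end; open to grasp from above with the fingers on its two x sides; the flat steel lever that carries it begins 26 mm away on the lift's side, the end cap 28 mm away on the other. 120 mm from the turning axis. At joint value a it lies at x = -0.12 sin(1.4 - a), z = 0.12 cos(1.4 - a) m from cam_pivot.
- lever_handle: The same handle; origin at its inner end, on the handle's centre line (34 mm from handle_grip, towards the lift). It does not turn on the lever, so the round bar must turn between the fingers as the lever swings.
- cam_lever (a joint): Angle of the cam lever, rad. 0 at rest (lever nearly level, 10 degrees above it, pointing to the lift's -x), growing as the handle swings up and over towards +x; the lever stands upright and the cam is at its highest lift at 1.4; stop at 2.0. A return spring pulls it back to 0: about 3 N at the handle at first, 5 N when upright.
- lift (a joint): Height of the socket block above its lowest position, m: 0 with the lever at rest, about 0.025 at the cam's highest point; it sinks again when the lever goes further.
- bottle: Bystander: green glass bottle, 70 mm across, 210 mm tall, origin at the centre of its base.
- puck: Bystander: round white plastic puck, 90 mm across, 32 mm tall, origin at the centre of its underside.
- spanner: Bystander: steel spanner, 170 mm long, lying flat, origin under its middle.
There are look-alikes about, which are no part of the job. Leave any purple or yellow look-alike of the rest alone.

How it is judged:
By the outcome, as a careful person would: the job done as asked, in the order asked, and still so for the second after the job is handed in, while the arm keeps its last pose, push and grip.
It also fails if it takes over 56 s, if anything falls off the work surface, if the arm or the gripper's body presses on something with over 40 N, if the wrist force passes 120 N, or if a joint passes its speed limit or range.

### The arm

A 6-joint arm with a two-finger parallel gripper is mounted at the origin on the work surface. World frame = base frame: x ahead of the robot, y to its left, z up, the work surface at z = 0. Lengths are in m, angles in rad, forces in N, time in s.
With the tool pointing down it reaches from about 0.35 to 0.975 m from the base axis. Payload 4.9 kg.
Tool frame: the origin (TCP) lies midway between the tips of the shut fingers; the grasp point (between the pads) lies 19 mm behind it (manip.pinch_z is the distance from the TCP to the grasp point, in m); z points along the fingers, y is the direction in which the jaws open and shut (so a half turn about z gives the same grasp; the last joint's range is limited). The gripper opens to 85 mm and grips with 20 to 120 N. Pads are 22 mm wide; open, the fingers measure 114 mm over their backs; the gripper's body (76 mm by 85 mm) begins 54 mm behind the grasp point. The pads swing forward as they close: fully open they stand 13 mm farther back than shut.
Start: joints at [-1.432, 0.053, 1.613, -0, 1.476, -0.119], TCP at [0.159, -0.604, 0.231] pointing down, gripper open.
Joint ranges: [-3.01, 3.01], [-1.01, 2.22], [0.06, 2.58], [-1.02, 4.17], [0.09, 2.62], [-3.14, 3.14]. Speed limits (rad/s): [2.57, 2.57, 3.14, 3.14, 3.14, 3.14].

### API

Orientations are given as a unit quaternion [w, x, y, z].
In Python, from plant import manip gives the robot as it stands.
- The arm moves only by the tool drive_tool, never from a script. Its argument "commands" is text: rows parted by semicolons, each of 5 numbers parted by spaces: the finger opening in mm, from 0 to 85.4, then the shift along the tool's x, y, z in units of 30 mm (1.0 is 30 mm), then the turn about the tool's z in degrees. A call has exactly 8 rows; each row shifts and turns the commanded pose from where the row before left it, along the tool's axes as they then stand; what a row does not reach is not made up. A row lasts 1/8 s, in which the tool goes at most 62.5 mm and 10.7 degrees, less where a joint would pass 70% of its speed; a pose out of reach is approached as far as the arm can. A call is refused whole if a number of a shift passes 1 or a number of a turn 10.7, either way. A call with a gripper value outside its range is refused whole. The fingers move at their own pace and stop on an object; the grip force is fixed at half the most. Time passes only in rows, so rows that do not move let the fingers close, or fill a call up. It gives the time, the measured TCP pose, the force and the opening at its end, in the units of the state.
- manip.state(): the state, without advancing time (a new reading comes with each control period).
- manip.grab_frame(name): name is "scene" or "top" or "wrist"; returns the picture (400x640x3 uint8, red, green, blue); there is no depth.
- manip.camera_params(name): a dict with "fx", "fy", "cx", "cy" (pixels), "distortion" ([k1, k2, p1, p2, k3] as OpenCV has them; the pictures are not rectified), "xyz" and "orientation" of the camera in the world. Camera axes: x right, y down, z forward; pixel columns grow to the right and rows downward; lengths in m; the calibration is good to about 2 mm. A picture is of the moment at which its call begins: read the wrist's pose just before it. camera_params takes no time and is no camera call; for the wrist camera it gives the pose at the moment of the call.
- manip.job_done(): hands the job in, once; it reports no verdict.
The state is a dict: "time": time; "joint_pos": joint angles; "joint_vel": joint speeds; "joint_efforts": joint torques, N m; "tool_pos": TCP position; "tool_rot": TCP orientation; "contact_force": force on the tool from outside, world axes, zero at the start; "ft_torque": the same for the moment, N m; "gripper_width": opening from 0.0 (shut) to 1.0 (fully open).
Only numpy, scipy, OpenCV 4.12 (cv2) and the standard library are available. Lean on these libraries where they do the work, as an engineer would, in place of code of your own. Each camera call takes 0.05 s, during which the arm holds its last target. There are 200 camera calls.

## Working session

There is one attempt and no reset: what is moved stays moved. The work goes in short steps, Python scripts to look and compute and a tool call to move; the robot and the scene stay as the last step left them, time stands still between calls to the robot, and variables do not carry over. Pictures are saved under pics/ and viewed, about 8 in all and at most 12, crops included, and the job is handed in when it is done.

Besides the shell and the picture viewer there is one more tool, called after "Call:" by a JSON object that holds its "api" and its "payload", one argument or row to a line. drive_tool: Moves the arm, as the interface text tells. Its arguments: {"type":"object","properties":{"commands":{"type":"string"}},"required":["commands"]}

```bash
mkdir -p pics; ls; python3 - <<'E'
from plant import manip
import cv2,numpy as np
s=manip.state();print(s)
for n in("scene","top","wrist"):
    p=manip.camera_params(n);print(n,p)
    cv2.imwrite(f"pics/{n}0.png",manip.grab_frame(n)[:,:,::-1])
print(manip.pinch_z)
E
```

```text
pics
{'time': 0.0, 'joint_pos': array([-1.43203164e+00,  5.33543001e-02,  1.61430903e+00, -2.43115978e-05,
        1.47594999e+00, -1.18996101e-01]), 'joint_vel': array([-0.00024533,  0.0003167 , -0.00212053,  0.00020984,  0.00249512,
       -0.00044443]), 'joint_efforts': array([-8.32601672e-04, -3.93681300e+01, -3.70178068e+01, -1.44780815e-04,
        7.08708423e-03, -1.34278444e-06]), 'tool_pos': array([ 0.15923277, -0.60373817,  0.2300556 ]), 'tool_rot': array([-1.01016260e-03,  9.91705756e-01,  1.28524990e-01, -2.20856532e-05]), 'contact_force': array([0.08407744, 1.26799386, 0.10028845]), 'ft_torque': array([-0.00898166,  0.00162087, -0.02843113]), 'gripper_width': 0.9976274970775725}
scene {'fx': 475.6941532438289, 'fy': 475.6941532438289, 'cx': 321.4549458748211, 'cy': 196.2514291675268, 'distortion': array([-0.10054395,  0.        ,  0.        ,  0.        ,  0.        ]), 'xyz': array([ 1.35025032, -0.95730811,  0.89792269]), 'orientation': array([-0.43909476,  0.83102456,  0.29917518, -0.16458489])}
top {'fx': 413.8417881933516, 'fy': 413.8417881933516, 'cx': 321.0460012108563, 'cy': 202.73863907363767, 'distortion': array([-0.07777212,  0.        ,  0.        ,  0.        ,  0.        ]), 'xyz': array([ 0.4001285 , -0.00491993,  1.1789626 ]), 'orientation': array([-0.05577209,  0.70897259, -0.70079851,  0.05593562])}
wrist {'fx': 356.7190732899162, 'fy': 356.7190732899162, 'cx': 314.470245129889, 'cy': 207.38385020318282, 'distortion': array([0.01636325, 0.        , 0.        , 0.        , 0.        ]), 'xyz': array([ 0.23818264, -0.5824082 ,  0.37397485]), 'orientation': array([ 0.12821465,  0.78129087, -0.60262462, -0.09994576])}
0.0187
```

View pics/scene0.png

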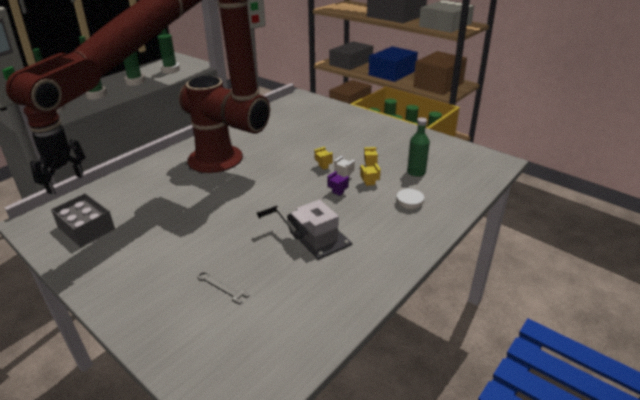

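View pics/top0.png

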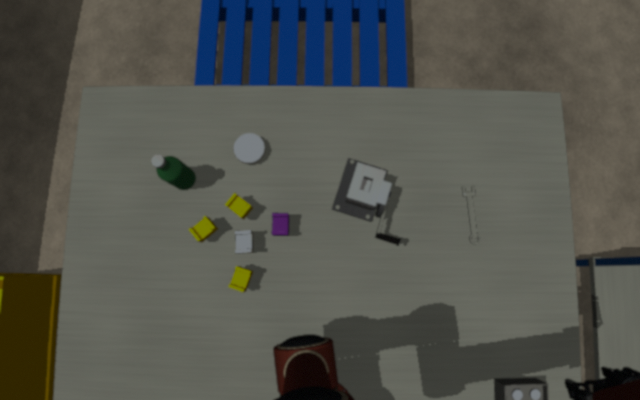

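The top view shows the white rest at (244,241), yellow look-alikes at (238,206), (203,229), (240,279), a purple one at (281,224), and the white puck at (249,148). Only (244,241) is a white block with ribs, so that is the rest. The lift is at (368,187), with its handle at (388,238). I'll confirm with enlarged crops.

```bash
cat > h.py <<'E'
import cv2,numpy as np
from scipy.spatial.transform import Rotation as R
def cam(p):
    K=np.array([[p['fx'],0,p['cx']],[0,p['fy'],p['cy']],[0,0,1]]);return K,p['distortion'],R.from_quat(np.roll(p['orientation'],-1)).as_matrix(),p['xyz']
def cast(p,uv,z):
    K,d,Rm,t=cam(p);u=cv2.undistortPoints(np.float64(uv).reshape(-1,1,2),K,d)[:,0]
    r=np.c_[u,np.ones(len(u))]@Rm.T;return t+r*((z-t[2])/r[:,2])[:,None]
def proj(p,X):
    K,d,Rm,t=cam(p);return cv2.projectPoints((np.atleast_2d(X)-t)@Rm,np.zeros(3),np.zeros(3),K,d)[0][:,0]
E
python3 - <<'E'
import cv2,numpy as np
from h import *
from plant import manip
a=cv2.imread('pics/top0.png');b=cv2.imread('pics/scene0.png')
z=lambda i,x,y,w,h:cv2.resize(i[y:y+h,x:x+w],(400,int(400*h/w)),interpolation=cv2.INTER_CUBIC)
cv2.imwrite('pics/c1.png',cv2.convertScaleAbs(np.vstack([np.hstack([z(a,204,201,80,60),z(a,325,150,100,75)][:2]),np.hstack([z(b,305,135,80,60),z(b,250,185,100,75)])]),alpha=1.3))
p=manip.camera_params('top')
print(cast(p,[[244,241],[388,238],[368,185]],0.1).round(3))
E
```

```text
[[ 0.469  0.196  0.1  ]
 [ 0.481 -0.18   0.1  ]
 [ 0.621 -0.129  0.1  ]]
```

View pics/c1.png

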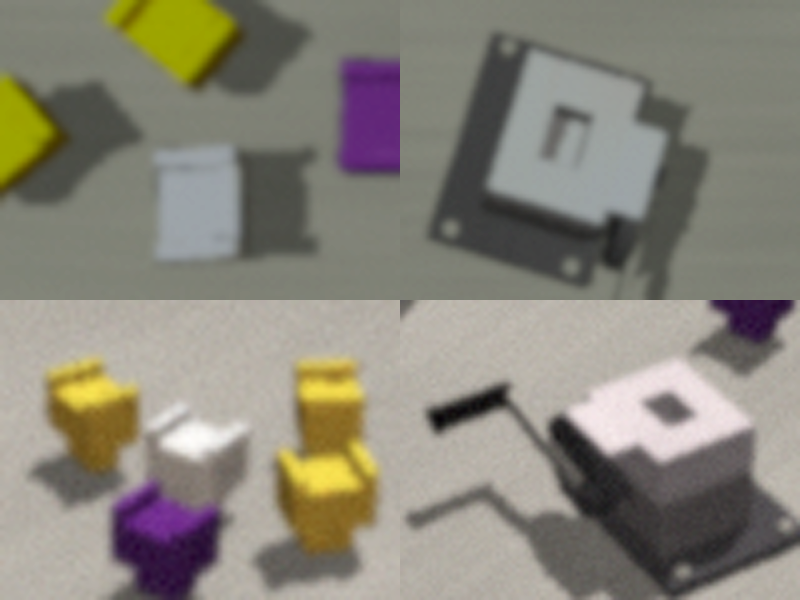

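The white one with two ribs stands alone at (244,241) between yellow and purple copies, so the rest is confirmed. The lift's hole is at about (367,184), and its tab and lever are on the right, which is its -y side.

```bash
python3 - <<'E'
import cv2,numpy as np
from h import *
from plant import manip
p=manip.camera_params('top');a=cv2.imread('pics/top0.png')
hsv=cv2.cvtColor(a,cv2.COLOR_BGR2HSV)
g=cv2.cvtColor(a,cv2.COLOR_BGR2GRAY)
print(g[241,244],g[241,225],a[241,244],a[241,225])
m=((a[...,0]>135)).astype(np.uint8)
n,l,st,ce=cv2.connectedComponentsWithStats(m)
for i in range(1,n):
    if 100<st[i,4]<4000:
        c=cv2.findContours((l==i).astype(np.uint8),0,1)[0][0];print(st[i],ce[i].round(1),cv2.minAreaRect(c))
hole=[[363.75,176.75],[373,178.25],[370,192.5],[360.75,190]]
H=cast(p,hole,.1);print(H.round(4),H.mean(0).round(4))
B=cast(p,[[346.2,197.5],[357,161.2],[387.5,170],[376.2,206.2]],.1);print(B.round(3),B.mean(0))
e=B[1]-B[0];print(np.linalg.norm(np.roll(B,-1,0)-B,axis=1),np.degrees(np.arctan2(e[1],e[0])))
E
```

```text
125 98 [130 126 121] [ 91 100  98]
[[ 0.6438 -0.1174  0.1   ]
 [ 0.64   -0.1421  0.1   ]
 [ 0.6012 -0.1338  0.1   ]
 [ 0.6077 -0.1092  0.1   ]] [ 0.6232 -0.1256  0.1   ]
[[ 0.587 -0.071  0.1  ]
 [ 0.686 -0.099  0.1  ]
 [ 0.663 -0.181  0.1  ]
 [ 0.565 -0.15   0.1  ]] [ 0.62528896 -0.12532143  0.1       ]
[0.103454   0.08505606 0.10339914 0.08243148] -16.222854509580603
```

Call:
{"api": "drive_tool", "payload": {
  "commands": "85 1 -1 0 10; 85 1 -1 0 4.8; 85 1 -1 0 0; 85 1 -1 0 0; 85 1 -1 0 0; 85 1 -1 0 0; 85 1 -1 0 0; 85 1 -1 0 0"
}}

```text
time: 1.15
tool_pos: [0.3889, -0.3541, 0.231]
tool_rot: [-0.0, 1.0, -0.0, -0.0]
contact_force: [-0.6, -0.5, 0.3]
gripper_width: 0.994
```

Call:
{"api": "drive_tool", "payload": {
  "commands": "85 0.3 -1 0 0; 85 0.3 -1 0 0; 85 0.3 -1 0 0; 85 0.3 -1 0 0; 85 0.3 -1 0 0; 85 0 -1 0 0; 85 0 -1 0 0; 85 0 -1 0 0"
}}

```text
time: 2.15
tool_pos: [0.433, -0.1143, 0.231]
tool_rot: [-0.0, 1.0, -0.0, -0.0]
contact_force: [0.1, -0.2, -0.2]
gripper_width: 0.996
```

Call:
{"api": "drive_tool", "payload": {
  "commands": "85 0 -1 0 0; 85 0 -1 0 0; 85 0 -1 0 0; 85 0 -1 0 0; 85 0 -1 0 0; 85 0 -1 0 0; 85 0 -1 0 0; 85 0 -1 0 0"
}}

```text
time: 3.15
tool_pos: [0.4331, 0.1256, 0.231]
tool_rot: [0.0, 1.0, -0.0, -0.0]
contact_force: [0.1, 0.2, -0.6]
gripper_width: 0.996
```

Call:
{"api": "drive_tool", "payload": {
  "commands": "85 0.5 -1 0 0; 85 0.5 -1 0 0; 85 0 -0.4 0 0; 85 0 0 0 0; 85 0 0 0 0; 85 0 0 0 0; 85 0 0 0 0; 85 0 0 0 0"
}}

```text
time: 4.15
tool_pos: [0.4635, 0.1963, 0.2314]
tool_rot: [-0.0, 1.0, -0.001, 0.0]
contact_force: [0.4, 1.1, -0.5]
gripper_width: 0.992
```

```bash
python3 - <<'E'
import cv2
from h import *
from plant import manip
import pickle
p=manip.camera_params('wrist');f=manip.grab_frame('wrist')[:,:,::-1]
pickle.dump(p,open('pics/w1.pkl','wb'));cv2.imwrite('pics/w1.png',f)
print(manip.state()['tool_pos'],p['xyz'])
t=pickle.load(open('pics/w1.pkl','rb'))
tp=manip.camera_params('top');print(cast(tp,[[235,232],[251,230.4],[252,252.6],[235.4,253]],.067).round(3))
E
```

```text
[0.4635169  0.19636249 0.23140992] [0.54507054 0.19679943 0.37520254]
[[0.495 0.227 0.067]
 [0.5   0.184 0.067]
 [0.44  0.179 0.067]
 [0.438 0.224 0.067]]
```

View pics/w1.png

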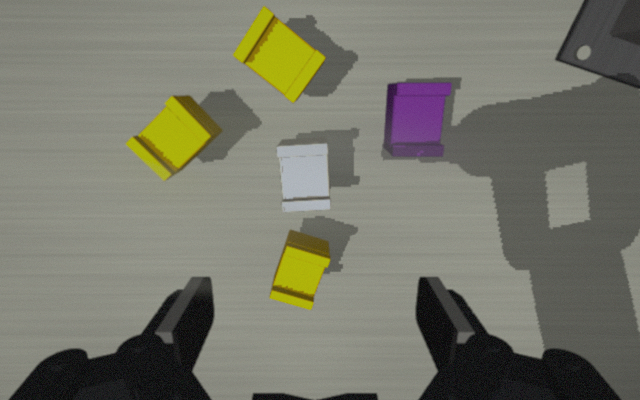

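The wrist view shows the white rest with its top corners near (277,146), (327,143), (330,210) and (281,212). The nearest yellow copy is at (300,270), clear of where the fingers go.

```bash
python3 - <<'E'
import cv2,pickle
from h import *
p=pickle.load(open('pics/w1.pkl','rb'));a=cv2.imread('pics/w1.png')
s=a.max(2).astype(int)-a.min(2)
g=a.min(2);print(g[178,300],g[178,260])
m=((g>(int(g[178,300])+int(g[178,260]))//2)&(s<50)).astype(np.uint8);m[:, :250]=0;m[:,350:]=0;m[:125]=0;m[225:]=0
m=cv2.morphologyEx(m,cv2.MORPH_CLOSE,np.ones((7,7)))
n,l,st,ce=cv2.connectedComponentsWithStats(m);i=1+st[1:,4].argmax()
c=cv2.findContours((l==i).astype(np.uint8),0,1)[0][0]
b=cv2.boxPoints(cv2.minAreaRect(c));print(st[i],b)
X=cast(p,b,.069);print(X.round(4),X.mean(0).round(4))
d=np.roll(X,-1,0)-X;print(np.linalg.norm(d,axis=1).round(4),np.degrees(np.arctan2(d[:,1],d[:,0])).round(1))
E
```

```text
175 130
[ 277  144   53   68 3123] [[276.45807 145.97523]
 [326.5819  143.26585]
 [330.1289  208.88493]
 [280.00507 211.59431]]
[[0.4969 0.2293 0.069 ]
 [0.4992 0.1865 0.069 ]
 [0.4399 0.1827 0.069 ]
 [0.4374 0.2283 0.069 ]] [0.4683 0.2067 0.069 ]
[0.0429 0.0594 0.0456 0.0595] [ -87.  -176.4   93.1    1. ]
```

Call:
{"api": "drive_tool", "payload": {
  "commands": "85 0.16 -0.34 0 -3; 85 0 0 1 0; 85 0 0 1 0; 85 0 0 1 0; 85 0 0 1 0; 85 0 0 1 0; 85 0 0 1 0; 85 0 0 0.78 0"
}}

```text
time: 5.2
tool_pos: [0.468, 0.2073, 0.0264]
tool_rot: [0.0, 1.0, 0.027, -0.001]
contact_force: [0.1, -1.0, -0.6]
gripper_width: 0.993
```

Call:
{"api": "drive_tool", "payload": {
  "commands": "85 0 0 0 0; 35 0 0 0 0; 35 0 0 0 0; 35 0 0 0 0; 35 0 0 0 0; 35 0 0 0 0; 35 0 0 0 0; 35 0 0 0 0"
}}

```text
time: 6.2
tool_pos: [0.4696, 0.207, 0.0296]
tool_rot: [-0.0, 1.0, 0.026, 0.001]
contact_force: [0.3, -0.7, 6.5]
gripper_width: 0.505
```

Call:
{"api": "drive_tool", "payload": {
  "commands": "35 0 0 -1 0; 35 0 0 -1 0; 35 0 0 -1 0; 35 0 0 -1 0; 35 0 0 -1 10; 35 0 0 -1 9.4; 35 0.57 0.92 -0.33 0; 35 0.57 0.92 -0.33 0"
}}

```text
time: 7.2
tool_pos: [0.4853, 0.1437, 0.2279]
tool_rot: [-0.0, 0.99, -0.142, 0.0]
contact_force: [1.0, -0.9, -1.3]
gripper_width: 0.502
```

Call:
{"api": "drive_tool", "payload": {
  "commands": "35 0.57 0.92 0 0; 35 0.57 0.92 0 0; 35 0.57 0.92 0 0; 35 0.57 0.92 0 0; 35 0.57 0.92 0 0; 35 0.57 0.92 0 0; 35 0.57 0.92 0 0; 35 0.6 0.92 0 0"
}}

```text
time: 8.2
tool_pos: [0.5549, -0.1074, 0.227]
tool_rot: [-0.0, 0.99, -0.143, -0.0]
contact_force: [0.8, 1.2, -1.8]
gripper_width: 0.503
```

Call:
{"api": "drive_tool", "payload": {
  "commands": "35 0 0 0 0; 35 0 0 0 0; 35 0 0 0 0; 35 0 0 0 0; 35 0 0 0 0; 35 0 0 0 0; 35 0 0 0 0; 35 0 0 0 0"
}}

```text
time: 9.2
tool_pos: [0.5551, -0.1066, 0.2277]
tool_rot: [-0.0, 0.99, -0.143, 0.0]
contact_force: [0.2, 0.4, -0.7]
gripper_width: 0.504
```

```bash
python3 - <<'E'
import cv2,pickle
from h import *
from plant import manip
s=manip.state();p=manip.camera_params('wrist');f=manip.grab_frame('wrist')[:,:,::-1]
pickle.dump((p,s),open('pics/w2.pkl','wb'));cv2.imwrite('pics/w2.png',f)
Rm=R.from_quat(np.roll(s['tool_rot'],-1));e=Rm.as_matrix()[:,0]
print(s['tool_pos'],np.degrees(np.arctan2(e[1],e[0])),s['contact_force'],s['gripper_width'])
E
```

```text
[ 0.55510799 -0.10656199  0.22771636] -16.429257815383465 [ 0.18856033  0.35636541 -0.74248169] 0.5044339647985294
```

View pics/w2.png

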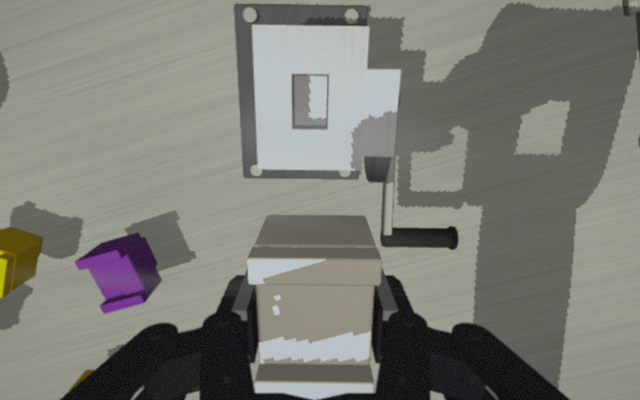

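The socket hole is at about (292–327, 74–129), the handle at about (385–455, 237), and the held rest sits squarely between the fingers, with its front rib at v≈255–284. I'll enlarge the hole and the rib.

```bash
python3 - <<'E'
import cv2
a=cv2.imread('pics/w2.png')
A=cv2.resize(a[60:145,230:410],None,fx=4,fy=4,interpolation=cv2.INTER_CUBIC)
B=cv2.resize(a[205:295,230:410],None,fx=4,fy=4,interpolation=cv2.INTER_CUBIC)[:255]
import numpy as np
cv2.imwrite('pics/c2.png',np.vstack([A,B]))
E
```

```text
(no output)
```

View pics/c2.png

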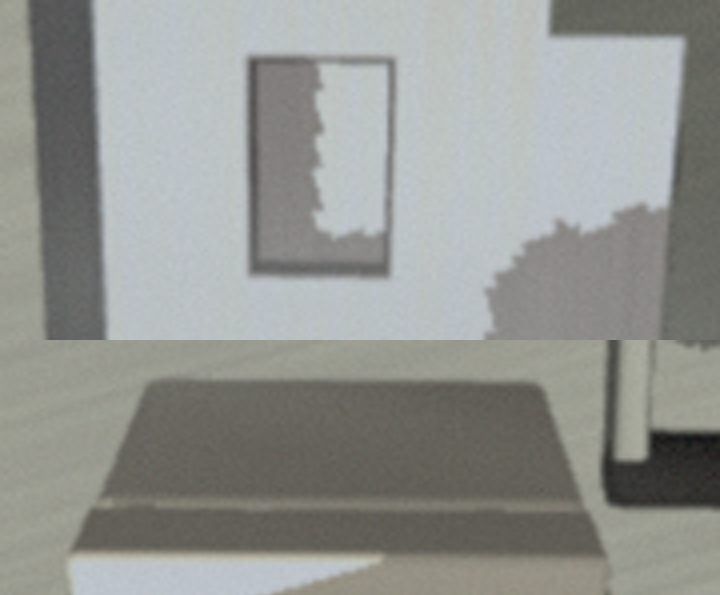

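```bash
python3 - <<'E'
import cv2,pickle
from h import *
p,s=pickle.load(open('pics/w2.pkl','rb'))
k=-.375
H=cast(p,np.array([[292,74],[329,74.25],[327.5,129],[292.5,129]])+k,.1)
d=np.roll(H,-1,0)-H;print('hole',H.mean(0).round(4),np.linalg.norm(d,axis=1).round(4),np.degrees(np.arctan2(d[:,1],d[:,0])).round(1))
for zz in(.0394,.0384):
  E=cast(p,np.array([[247.25,258.25],[381.75,258.25]])+k,s['tool_pos'][2]+zz)
  e=E[1]-E[0];L=np.linalg.norm(e);yaw=np.arctan2(e[1],e[0])+np.pi/2
  C=E.mean(0)-.03*np.array([np.cos(yaw),np.sin(yaw),0]);print('rest',C,L,np.degrees(yaw))
x=R.from_quat(np.roll(s['tool_rot'],-1)).as_matrix()
c=C.copy();c[2]=0;h=H.mean(0);h[2]=0;print('tool-frame shift to go /30mm',((h-c)@x/.03).round(3), 'tool-based',((h-s['tool_pos'])@x/.03).round(3))
# block edges: left/right tab etc via handle
print('handle', cast(p,[[420,237]],.05+.12*np.cos(1.4)))
E
```

```text
hole [ 0.624  -0.1232  0.1   ] [0.0263 0.0382 0.0261 0.0384] [-106.9  162.6   73.5  -17.2]
rest [ 0.55412952 -0.10578742  0.26711636] 0.043601263753328984 -16.516606508600596
rest [ 0.55364615 -0.10564353  0.26611636] 0.04401900991142917 -16.51660650860058
tool-frame shift to go /30mm [ 2.415 -0.102  0.   ] tool-based [ 2.359 -0.118  7.591]
handle [[ 0.48059583 -0.18498453  0.07039606]]
```

Call:
{"api": "drive_tool", "payload": {
  "commands": "35 0.8 -0.05 0 0.5; 35 0.8 -0.055 0 0; 35 0.8 0 0 0; 35 0 0 0.9 0; 35 0 0 0.9 0; 35 0 0 0.9 0; 35 0 0 0.2 0; 35 0 0 0 0"
}}

```text
time: 10.25
tool_pos: [0.625, -0.1243, 0.1409]
tool_rot: [-0.0, 0.989, -0.147, -0.0]
contact_force: [0.1, 0.3, -0.0]
gripper_width: 0.502
```

```bash
python3 - <<'E'
import cv2,pickle
from h import *
from plant import manip
s=manip.state();p=manip.camera_params('wrist');f=manip.grab_frame('wrist')[:,:,::-1]
sc=manip.grab_frame('scene')[:,:,::-1]
e=R.from_quat(np.roll(s['tool_rot'],-1)).as_matrix()[:,0]
print(s['tool_pos'],np.degrees(np.arctan2(e[1],e[0])),s['contact_force'])
cv2.imwrite('pics/c3.png',np.vstack([cv2.resize(f[0:250,200:450],(500,300)),cv2.resize(sc[150:270,230:430],(500,300),interpolation=cv2.INTER_CUBIC)]))
E
```

```text
[ 0.62501479 -0.12433929  0.14087254] -16.930150473500657 [ 0.14355415  0.28826863 -0.04461834]
```

View pics/c3.png

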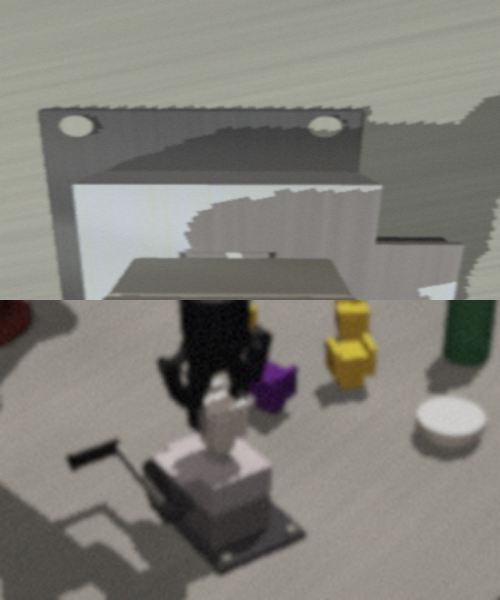

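The rest hangs centred over the hole, whose front rim just shows past the block. Lowering in steps while watching the force.

Call:
{"api": "drive_tool", "payload": {
  "commands": "35 0 0 0.1 0; 35 0 0 0.1 0; 35 0 0 0.1 0; 35 0 0 0.1 0; 35 0 0 0.1 0; 35 0 0 0.1 0; 35 0 0 0 0; 35 0 0 0 0"
}}

```text
time: 11.35
tool_pos: [0.625, -0.1239, 0.1225]
tool_rot: [-0.0, 0.989, -0.147, 0.0]
contact_force: [0.5, 1.2, -2.5]
gripper_width: 0.503
```

Call:
{"api": "drive_tool", "payload": {
  "commands": "35 0 0 0.1 0; 35 0 0 0.1 0; 35 0 0 0.1 0; 35 0 0 0.1 0; 35 0 0 0.05 0; 35 0 0 0 0; 35 0 0 0 0; 35 0 0 0 0"
}}

```text
time: 12.35
tool_pos: [0.6251, -0.124, 0.109]
tool_rot: [-0.0, 0.989, -0.147, 0.0]
contact_force: [1.6, 5.5, 0.1]
gripper_width: 0.504
```

Call:
{"api": "drive_tool", "payload": {
  "commands": "35 0 -0.015 0.05 0; 35 0 0 0.05 0; 35 0 0 0.05 0; 35 0 0 0.03 0; 35 0 0 0.03 0; 35 0 0 0 0; 35 0 0 0 0; 35 0 0 0 0"
}}

```text
time: 13.35
tool_pos: [0.6251, -0.1239, 0.1046]
tool_rot: [0.0, 0.989, -0.147, -0.0]
contact_force: [-3.9, 5.1, 7.8]
gripper_width: 0.503
```

Call:
{"api": "drive_tool", "payload": {
  "commands": "35 0 0 0.05 0; 35 0 0 0 0; 85 0 0 -0.03 0; 85 0 0 0 0; 85 0 0 0 0; 85 0 0 0 0; 85 0 0 0 0; 85 0 0 0 0"
}}

```text
time: 14.35
tool_pos: [0.6251, -0.1239, 0.1022]
tool_rot: [0.0, 0.989, -0.147, -0.0]
contact_force: [0.4, -0.2, -0.4]
gripper_width: 0.997
```

Call:
{"api": "drive_tool", "payload": {
  "commands": "85 0 0 -0.5 0; 85 0 0 -1 0; 85 0 0 -1 0; 85 0 0 -1 0; 85 0 0 -0.5 -10; 85 0 0 0 -10; 85 0 0 0 -10; 85 0 0 0 -10"
}}

```text
time: 15.35
tool_pos: [0.6254, -0.124, 0.2239]
tool_rot: [0.0, 0.979, 0.203, 0.001]
contact_force: [-0.2, 0.3, 0.7]
gripper_width: 0.996
```

Call:
{"api": "drive_tool", "payload": {
  "commands": "85 0 0 0 -10; 85 0 0 0 -10; 85 0 0 0 -10; 85 0 0 0 -10; 85 0 0 0 -10; 85 -1 -1 0 0; 85 -1 -1 0 0; 85 -1 -1 0 0"
}}

```text
time: 16.35
tool_pos: [0.512, -0.1843, 0.2237]
tool_rot: [0.001, 0.803, 0.596, 0.0]
contact_force: [-0.0, -1.1, -0.2]
gripper_width: 0.994
```

Call:
{"api": "drive_tool", "payload": {
  "commands": "85 -0.33 -1 0 0; 85 0 0 0 0; 85 0 0 0 0; 85 0 0 0 0; 85 0 0 0 0; 85 0 0 0 0; 85 0 0 0 0; 85 0 0 0 0"
}}

```text
time: 17.35
tool_pos: [0.4812, -0.1845, 0.2222]
tool_rot: [-0.0, 0.803, 0.595, -0.0]
contact_force: [-0.5, -0.2, -0.1]
gripper_width: 0.994
```

```bash
python3 - <<'E'
import cv2,pickle
from h import *
from plant import manip
s=manip.state();p=manip.camera_params('wrist');f=manip.grab_frame('wrist')[:,:,::-1]
sc=manip.grab_frame('scene')[:,:,::-1]
pickle.dump((p,s),open('pics/w4.pkl','wb'))
e=R.from_quat(np.roll(s['tool_rot'],-1)).as_matrix()[:,0]
print(s['tool_pos'],np.degrees(np.arctan2(e[1],e[0])),s['contact_force'],s['joint_pos'].round(2))
cv2.imwrite('pics/w4.png',np.vstack([f,cv2.resize(sc[160:260,230:480],(640,200),interpolation=cv2.INTER_CUBIC)])[:600])
E
```

```text
[ 0.48121721 -0.1844736   0.22222936] 73.07431019126476 [-0.50396105 -0.2166087  -0.10249129] [-0.51 -0.21  1.87  0.    1.48 -0.22]
```

View pics/w4.png

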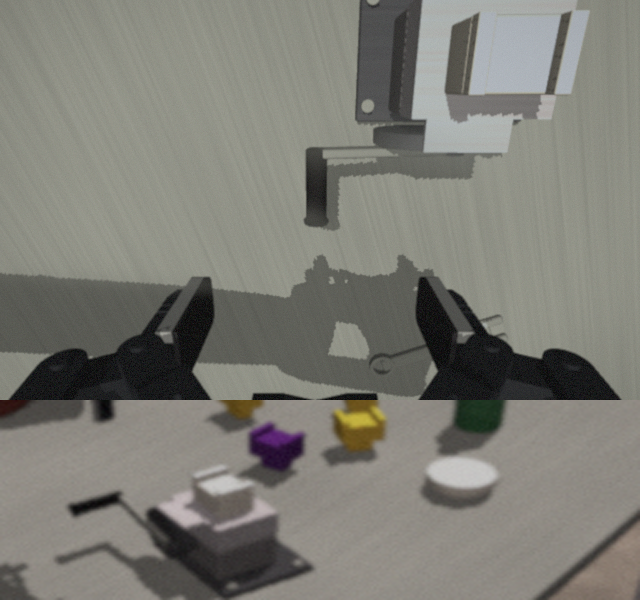

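The scene shows the rest seated squarely on the block. In the wrist view the handle bar runs (305–327, 148–225), centred between the jaws. Now the grip point against the prediction, and the arc rows.

```bash
python3 - <<'E'
from h import *
import pickle
p,s=pickle.load(open('pics/w4.pkl','rb'))
g=np.array([.4817,-.1842,.0704]);yl=np.array([.292,.956,0])
print('pred grip, inner end, cap',proj(p,[g,g+.034*yl,g-.028*yl,g-.034*yl]).round(1))
# measured: axis px u at mid-bar
x=R.from_quat(np.roll(s['tool_rot'],-1)).as_matrix()
M=cast(p,[[316,148],[316.5,226]],.0704);print(M.round(4),((M-s['tool_pos'])@x/.03).round(2))
print('go',((g-s['tool_pos'])@x/.03).round(3))
# seated rest check: rib top outer corners heights .144
C=np.array([.624,-.1232,.144]);xl=np.array([.956,-.292,0])
print('rest top corners if flush',proj(p,[C+a*.03*xl+b*.022*yl for a in(-1,1) for b in(-1,1)]).round(0).tolist())
a=np.linspace(0,1.4,17);P=np.c_[-.12*np.sin(1.4-a),-.12*np.cos(1.4-a)]
print((np.diff(P,axis=0)/.03).round(3).tolist())
E
```

```text
pred grip, inner end, cap [[316.4 187.8]
 [316.5 148.2]
 [316.4 218.3]
 [316.3 224.7]]
[[ 0.4913 -0.1514  0.0704]
 [ 0.4715 -0.218   0.0704]] [[ 1.15  0.    5.06]
 [-1.16  0.02  5.06]]
go [0.013 0.013 5.061]
rest top corners if flush [[467.0, 94.0], [478.0, 10.0], [570.0, 93.0], [589.0, 8.0]]
[[0.074, -0.342], [0.104, -0.334], [0.133, -0.324], [0.161, -0.311], [0.187, -0.296], [0.212, -0.278], [0.236, -0.258], [0.257, -0.237], [0.277, -0.213], [0.295, -0.188], [0.31, -0.162], [0.323, -0.134], [0.334, -0.105], [0.342, -0.076], [0.347, -0.046], [0.35, -0.015]]
```

Call:
{"api": "drive_tool", "payload": {
  "commands": "85 0.013 0.013 0.7 0; 85 0 0 1 0; 85 0 0 1 0; 85 0 0 1 0; 85 0 0 1 0; 85 0 0 1 0; 85 0 0 0 0; 10 0 0 0 0"
}}

```text
time: 18.45
tool_pos: [0.4824, -0.1847, 0.0525]
tool_rot: [0.001, 0.803, 0.595, 0.0]
contact_force: [0.2, -0.1, 0.4]
gripper_width: 0.808
```

Call:
{"api": "drive_tool", "payload": {
  "commands": "10 0 0 0 0; 10 0 0 0 0; 10 0 0 0 0; 10 0 0 0 0; 10 0 0 0 0; 10 0 0 0 0; 10 0 0 0 0; 10 0 0 0 0"
}}

```text
time: 19.45
tool_pos: [0.4823, -0.1845, 0.0519]
tool_rot: [0.001, 0.803, 0.595, 0.0]
contact_force: [1.0, -0.9, 4.7]
gripper_width: 0.185
```

Call:
{"api": "drive_tool", "payload": {
  "commands": "10 0 0.074 -0.342 0; 10 0 0.104 -0.334 0; 10 0 0.133 -0.324 0; 10 0 0.161 -0.311 0; 10 0 0.187 -0.296 0; 10 0 0.212 -0.278 0; 10 0 0.236 -0.258 0; 10 0 0.257 -0.237 0"
}}

```text
time: 20.45
tool_pos: [0.5135, -0.1942, 0.1211]
tool_rot: [-0.009, 0.803, 0.596, -0.007]
contact_force: [-28.4, 4.3, 15.3]
gripper_width: 0.188
```

Call:
{"api": "drive_tool", "payload": {
  "commands": "10 0 0 0 0; 10 0 0 0 0; 10 0 0 0 0; 10 0 0 0 0; 10 0 0 0 0; 10 0 0 0 0; 10 0 0 0 0; 10 0 0 0 0"
}}

```text
time: 21.45
tool_pos: [0.5144, -0.1944, 0.1221]
tool_rot: [-0.008, 0.803, 0.596, -0.006]
contact_force: [-23.6, 3.8, 12.1]
gripper_width: 0.182
```

```bash
python3 - <<'E'
import cv2,pickle
from h import *
from plant import manip
s=manip.state();p=manip.camera_params('wrist');f=manip.grab_frame('wrist')[:,:,::-1]
sc=manip.grab_frame('scene')[:,:,::-1]
pickle.dump((p,s),open('pics/w5.pkl','wb'))
d=s['tool_pos']-[.5948,-.2188,.05]
print('x_l,y_l,z',d@[.956,-.292,0],d@[.292,.956,0],d[2],s['contact_force'],s['ft_torque'],R.from_quat(np.roll(s['tool_rot'],-1)).as_matrix()[:,2],s['gripper_width'])
cv2.imwrite('pics/w5.png',np.vstack([f,cv2.resize(sc[160:260,230:480],(640,200),interpolation=cv2.INTER_CUBIC)])[:600])
E
```

```text
x_l,y_l,z -0.0840122866344839 -0.00016579759058794728 0.07212231091958209 [-23.57949895   3.82776585  12.09011697] [0.77509148 4.1779226  0.03499249] [-0.01887237  0.00539709 -0.99980733] 0.1822099541354275
```

View pics/w5.png

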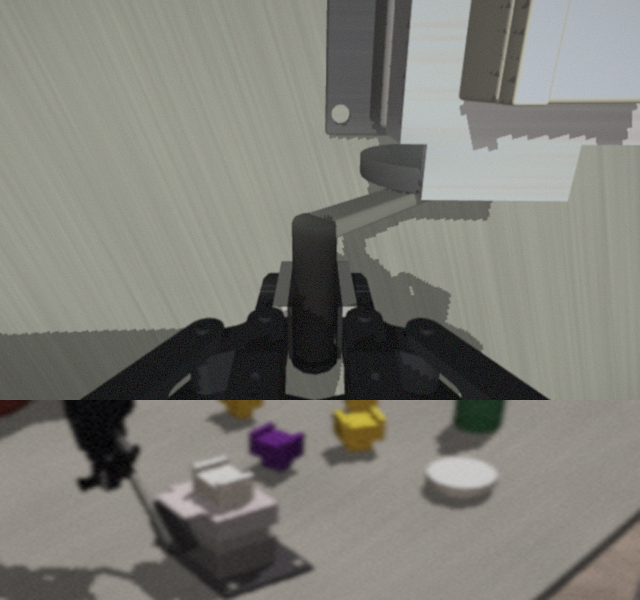

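Both fingers still hold the handle, but the firmly gripped bar has rolled about 5 mm toward the tips and the tool lags by 7 mm. I'll loosen to a loose cage so the bar can turn, go on along the arc, and regrip at the top.

Call:
{"api": "drive_tool", "payload": {
  "commands": "20 0 0 0 0; 20 0 0 0 0; 20 0 0 0 0; 20 0 0.277 -0.213 0; 20 0 0.295 -0.188 0; 20 0 0.31 -0.162 0; 20 0 0.323 -0.134 0; 20 0 0 0 0"
}}

```text
time: 22.55
tool_pos: [0.5553, -0.2064, 0.1457]
tool_rot: [-0.001, 0.803, 0.595, -0.0]
contact_force: [-7.9, 1.8, 5.4]
gripper_width: 0.238
```

Call:
{"api": "drive_tool", "payload": {
  "commands": "20 0 0.334 -0.105 0; 20 0 0.342 -0.076 0; 20 0 0.347 -0.046 0; 20 0 0.35 -0.015 0; 20 0 0 0 0; 10 0 0 0 0; 10 0 0 0 0; 10 0 0 0 0"
}}

```text
time: 23.55
tool_pos: [0.5947, -0.2184, 0.1522]
tool_rot: [-0.0, 0.803, 0.595, 0.0]
contact_force: [-3.3, 1.9, 4.4]
gripper_width: 0.188
```

```bash
cat > chk.py <<'E'
import cv2,pickle,sys
from h import *
from plant import manip
s=manip.state();p=manip.camera_params('wrist');f=manip.grab_frame('wrist')[:,:,::-1]
sc=manip.grab_frame('scene')[:,:,::-1]
n=sys.argv[1]
pickle.dump((p,s),open(f'pics/{n}.pkl','wb'));cv2.imwrite(f'pics/{n}raw.png',f);cv2.imwrite(f'pics/{n}sc.png',sc)
T=R.from_quat(np.roll(s['tool_rot'],-1)).as_matrix()
b=s['tool_pos']-.0187*T[:,2]
d=b-[.5948,-.2188,.05]
print('grasp x_l,y_l,z',d@[.956,-.292,0],d@[.292,.956,0],d[2],s['contact_force'],T[:,2],s['gripper_width'],s['time'])
cv2.imwrite(f'pics/{n}.png',np.vstack([f,cv2.resize(sc[160:260,230:480],(640,200),interpolation=cv2.INTER_CUBIC)])[:600])
E
python3 chk.py w6
```

```text
grasp x_l,y_l,z -0.00019538723249769128 0.0003703588408713465 0.12090127371976099 [-3.33645815  1.9062122   4.3623181 ] [ 3.13791312e-04  3.66774726e-04 -9.99999884e-01] 0.18759670293762343 23.55
```

View pics/w6.png

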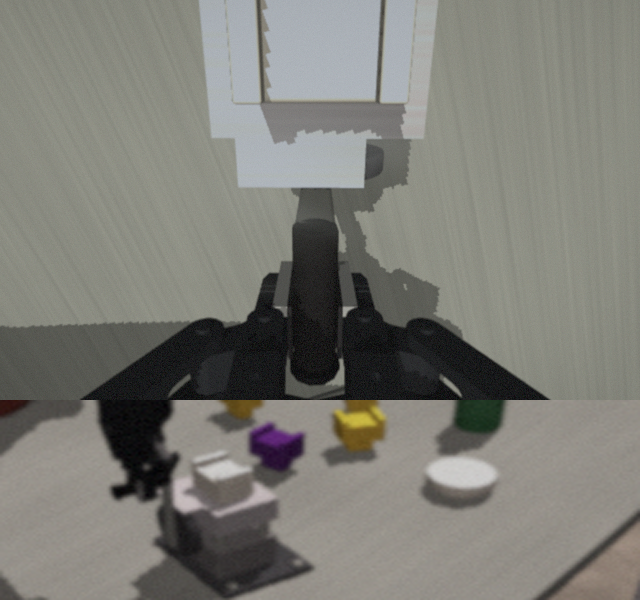

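```bash
python3 - <<'E'
from h import *
import pickle
p,s=pickle.load(open('pics/w6.pkl','rb'))
f=lambda uv,z:[(d@[.956,-.292,0]*1e3).round(1) for d in cast(p,uv,z)-[.5948,-.2188,.05]]
w=cast(p,[[231,103],[410,103]],.169);print('rib corners x mm',f([[231,103],[410,103]],.169),np.linalg.norm(w[1]-w[0]),((w.mean(0)-[.624,-.1232,0])@[.292,.956,0]))
print('handle axis x',f([[315.5,225],[315.5,368]],.17),'lever x at low',f([[316,190]],.16),'tab',f([[238,187],[365,187]],.125))
E
```

```text
rib corners x mm [np.float64(-29.9), np.float64(31.2)] 0.06108126781076848 -0.022160329647702388
handle axis x [np.float64(-1.0), np.float64(-1.0)] lever x at low [np.float64(-0.8)] tab [np.float64(-39.3), np.float64(23.6)]
```

Call:
{"api": "drive_tool", "payload": {
  "commands": "10 0 0.035 0 0; 10 0 0 0 0; 10 0 0 0 0; 10 0 0 0 0; 10 0 0 0 0; 10 0 0 0 0; 10 0 0 0 0; 10 0 0 0 0"
}}

```text
time: 24.65
tool_pos: [0.5954, -0.2186, 0.1522]
tool_rot: [-0.0, 0.803, 0.595, -0.0]
contact_force: [-5.9, 1.6, 6.1]
gripper_width: 0.192
```

```bash
python3 chk.py w7; python3 -c "
from plant import manip;print(manip.job_done())"
```

```text
grasp x_l,y_l,z 0.0005372922246446674 0.0003604797923307593 0.12087087604493411 [-5.85577706  1.58542604  6.1026751 ] [-6.11453803e-04  6.75224047e-04 -9.99999585e-01] 0.19197300692590855 24.65
the job is handed in; nothing more can be done
None
```

The white rest is plugged into the socket and released, and the cam lever is upright with the gripper still holding its handle. I handed the job in at 24.7 s. It reports no verdict, so the checks below are mine.

- **Rest:** The tool stopped at the height expected for a fully seated rest, with about 8 N pushing back. After release, the corners of its top lay where a flush rest would put them, give or take a few pixels read by eye. They fitted again at the raised height, assuming the full 25 mm of lift.
- **Lever:** At the end the grasp point was 0.5 mm past the upright line and 121 mm above the pivot, where the handle's radius is 120 mm. The force was about 9 N, with the fingers closed on the bar.
- **Trouble on the way:** In the first half of the swing the bar rolled about 5 mm toward the fingertips, with about 27 N on the wrist. I opened the fingers slightly around the bar, continued the arc, and gripped it again at the top.
- **Small disagreements:** Before a last 1 mm nudge, the camera put the handle 1 mm short of upright while the arm's own reading said 0.2 mm. The rest's top measured 61 mm instead of 60. I did not measure the lift height directly.
- **Other objects:** I did not touch the bottle, puck, spanner or look-alikes.

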